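Hook a badge nest plate into its jig base and lock it with the index plunger

TASK

Mount the loose aluminium nest plate on the dark jig base. First pull out the yellow knob of the spring plunger and turn it until it parks, so that the pin stays retracted. Then hook the plate's tongue under the rear lip with its front edge held up, lower the front edge until the plate lies flat between the guides, and turn the knob back so that the pin springs out over the plate's front edge, leaving the badges and the screwdriver where they lie.

Things in the scene. Friction and masses are not known exactly. Their poses are not given: they have to be found in the camera images.
- jig_base: Fixed dark steel jig base plate, 202 x 120 x 14 mm. Its x runs from the plunger end (robot's left) to the lip end (right), y to its left, z up; origin on the underside, 112 mm from the front end. An aluminium block at the front centre (x = -106 to -68 mm) holds a spring plunger whose axis lies in the base's x-z plane, leaning 35 degrees from vertical towards -x
- seat (a point): Point on the base's top (base x = 0, z = 14 mm; axes as the base): a seated plate's origin comes here, within 2 mm along x. Beside it two side guides (x = -50 to 40, 9 mm high) stand 101 mm apart at the foot, splayed wider above; two front stops, 9 mm high, stand 67 mm before it (-x), so the plate cannot be slid in flat
- lip (a point): Point on the base's top below the mouth edge of the lip (60 mm in +x from point seat; axes as the base). The lip is 92 mm wide and its top is 21 mm above this point. The slot under it is 11 mm high at the mouth, 7 mm at the back, 12.5 mm deep; hooked, the tongue's tip is 4 to 12.5 mm beyond this point. It goes in with the plate's front raised 15 to 22 degrees
- plunger (a joint): Pull of the plunger along its leaning axis, m: 0 = pin out over the plate's front edge (1.5 mm above it), where it also stops a plate from lying down; 0.016 = knob free to turn; 0.013 = parked, pin clear of the plate; 0.019 = end stop. A spring draws it in with 7 N at 0, 11 N when parked
- knob (a joint): Turn of the knob, rad, anticlockwise positive seen from outside (looking along the axis down on the knob): 0 = in its deep slot, 1.41 = rest notch, 2 mm deep; stops at -0.07 and 1.49. Between them it turns only while pulled out 0.016; let go within 0.15 of 0 it snaps in. To unpark, pull 2 mm and turn, or just turn
- knob_grip (a point): Centre of the yellow knob, 38 x 26 x 17 mm, rounded, on the plunger's axis, 84 mm above the bench when the pin is out. z points outward along the axis (up and to the left), x along the knob's 38 mm, y across its two flats, 26 mm apart: grip these. The frame turns with the knob. Below the knob a steel sleeve, 10 mm in radius
- plate: Loose aluminium nest plate, 134 x 96 x 8 mm, 0.3 kg, flat on the bench between robot and base at the start. Origin on its underside below the handle, x towards the tongue, z up. Tongue x = 54 to 70 mm, 84 wide, 5 thick; front land x = -64 to -54, 5 thick. Blue nest rings on top up to z = 11. Black handle bar across the middle: 12 mm thick (x), 62 long (y), from z = 17 to 37 mm
- tongue (a point): Middle of the tip edge of the plate's tongue, half way up its thickness (x = 70, z = 2.5 mm of the plate; axes as the plate)
- front (a point): Middle of the plate's front edge, the one away from the tongue (x = -64, z = 2.5 mm of the plate; axes as the plate)
- badge_star: Bystander: round red badge with a yellow star, 56 mm, 6 mm thick; origin under its centre
- badge_back: Bystander: round white badge lying pin side up, 56 mm, 9 mm thick; origin under its centre
- hex_driver: Bystander: hex screwdriver with a red handle, 185 mm long, 26 mm thick, lying behind the base; origin under its centre

How it is judged:
By the outcome, as a careful person would: the job done as asked, in the order asked, and still so for the second after the job is handed in, with the robot touching nothing.
It also fails if it takes over 64 s, if anything falls off the work surface, if the arm or the gripper's body presses on something with over 40 N, if the wrist force passes 120 N, or if a joint passes its speed limit or range.

ROBOT

A 6-joint arm with a two-finger parallel gripper is mounted at the origin on a cart in front of the work surface, level with it; the furniture and walls round the work are solid. World frame = base frame: x ahead of the robot, y to its left, z up, the work surface at z = 0. Lengths are in m, angles in rad, forces in N, time in s.
With the tool pointing down it reaches from about 0.3 to 0.85 m from the base axis. Payload 4.2 kg.
Tool frame: the origin (TCP) lies midway between the tips of the shut fingers; the grasp point (between the pads) lies 19 mm behind it (ctrl.hold_point_z is the distance from the TCP to the grasp point, in m); z points along the fingers, y is the line along which they close (so a half turn about z gives the same grasp; the last joint's range is limited). The gripper opens to 91 mm and grips with 3 to 60 N. Pads are 32 mm wide; open, the fingers measure 118 mm over their backs; the gripper's body (76 mm by 178 mm) begins 60 mm behind the grasp point.
Start: joints at [1.15, 0.32, 1.565, -0, 1.257, -0.02], TCP at [0.224, 0.529, 0.214] pointing down, gripper open.
Joint ranges: [-3.11, 3.11], [-0.84, 2.01], [0.21, 2.61], [-1.34, 4.49], [0.05, 2.63], [-2.56, 2.56]. Speed limits (rad/s): [2.57, 2.57, 3.14, 3.14, 3.14, 3.14].

INTERFACE

Orientations are given as a unit quaternion [x, y, z, w].
In Python, from cell import ctrl, imaging gives the robot as it stands.
- The arm moves only by the tool apply_moves, never from a script. Its argument "motion" is a list of rows, each a list of 4 numbers: the shift along the tool's x, y, z in mm, then the turn about the tool's z in rad. In form: [[dx, dy, dz, spin], ...]. A call has exactly 8 rows; each row is the pose to reach, as a shift and turn from the pose commanded when the call began, along the tool's axes at that moment; what a row does not reach only later rows make up. A row lasts 1/10 s, in which the tool goes at most 50 mm and 8.59 degrees, less where a joint would pass 70% of its speed; a pose out of reach is approached as far as the arm can. A call with a gripper value outside its range is refused whole. "fingers" is the closure, from 0 (fully open) to 1 (shut), set as the call begins (left out, the last holds). The fingers move at their own pace and stop on an object; "newtons" is the grip in N (left out, the last holds). Time passes only in rows, so rows that repeat a pose let the fingers close, or fill a call up. It gives the time, the measured TCP pose, the force, the opening and the grip force at its end, in the units of the state.
- ctrl.read_state(): the state, without advancing time (a new reading comes with each control period).
- imaging.snapshot(name): name is "scene" or "top" or "wrist"; returns a dict with "frame" (420x560x3 uint8, red, green, blue), "camera_matrix" (3x3 intrinsics, pixels), "origin" and "attitude" of the camera in the world; the wrist camera has in their place "mount" (4x4, takes a point from camera to tool coordinates, whose origin is the TCP and whose axes are the flange's). Camera axes: x right, y down, z forward; pixel columns grow to the right and rows downward; lengths in m; the calibration is good to about 2 mm. A picture is of the moment at which its call begins: read the wrist's pose just before it. There is no depth.
- ctrl.job_done(): hands the job in; it is judged then, once.
The state is a dict: "t": time; "joint_pos": joint angles; "joint_velocities": joint speeds; "effort": joint torques, N m; "tool_pos": TCP position; "tool_rot": TCP orientation; "wrist_force": force on the tool from outside, world axes, zero at the start; "moment": the same for the moment, N m; "opening": opening from 0.0 (shut) to 1.0 (fully open); "gripper_force": force on a finger pad.
Only numpy, scipy, OpenCV 4.12 (cv2) and the standard library are available. Lean on these libraries where they do the work, as an engineer would, in place of code of your own. Each camera call takes 0.05 s, during which the arm holds its last target. There are 200 camera calls.

## Working session

There is one attempt and no reset: what is moved stays moved. The work goes in short steps, Python scripts to look and compute and a tool call to move; the robot and the scene stay as the last step left them, time stands still between calls to the robot, and variables do not carry over. Pictures are saved under pics/ and viewed, at most 10 in all, crops included, and the job is handed in when it is done.

Besides the shell and the picture viewer there is one more tool, called after ">>>" as name(argument=value, ...), one argument or row to a line, values as JSON. apply_moves: Moves the arm, as the interface text tells. Its arguments: {"type":"object","properties":{"motion":{"type":"array"},"fingers":{"type":"number"},"newtons":{"type":"number"}},"required":["motion"]}

```bash
ls; mkdir -p pics
python3 - <<'E'
from cell import ctrl, imaging
import cv2,numpy as np
np.set_printoptions(precision=4,suppress=True)
s=ctrl.read_state();print(s)
ims=[]
for n in("scene","top"):
    d=imaging.snapshot(n);cv2.imwrite(f'pics/{n}0.png',d['frame'][:,:,::-1]);print(n,d['camera_matrix'],d['origin'],d['attitude'])
d=imaging.snapshot('wrist');cv2.imwrite('pics/w0.png',d['frame'][:,:,::-1]);print(d['mount'],d['camera_matrix'])
E
```

```text
pics
{'t': 0.0, 'joint_pos': array([ 1.15  ,  0.3203,  1.5657, -0.    ,  1.2574, -0.0201]), 'joint_velocities': array([-0.0015,  0.0002, -0.0021, -0.0004,  0.001 , -0.0005]), 'effort': array([ -0.0007, -41.2479, -23.1967,   0.0725,   0.0458,  -0.0002]), 'tool_pos': array([0.2241, 0.529 , 0.2131]), 'tool_rot': array([ 0.199 ,  0.98  , -0.0009, -0.0002]), 'wrist_force': array([-1.1683, -0.0571, -0.3978]), 'moment': array([ 0.0126,  0.0198, -0.0084]), 'gripper_force': 0.0, 'opening': 0.9986491301697993}
scene [[379.1073   0.     286.9324]
 [  0.     379.1073 209.0484]
 [  0.       0.       1.    ]] [ 0.2143 -0.358   0.7508] [ 0.8917 -0.3167  0.107  -0.3053]
top [[410.9393   0.     283.6651]
 [  0.     410.9393 215.7406]
 [  0.       0.       1.    ]] [0.3746 0.0549 0.9202] [ 0.7435 -0.6598  0.0721 -0.0811]
[[-0.0015 -0.9635 -0.2677  0.0744]
 [ 1.     -0.0016  0.0002  0.0007]
 [-0.0006 -0.2677  0.9635 -0.1705]
 [ 0.      0.      0.      1.    ]] [[368.7679   0.     274.8547]
 [  0.     368.7679 206.8228]
 [  0.       0.       1.    ]]
```

View pics/top0.png

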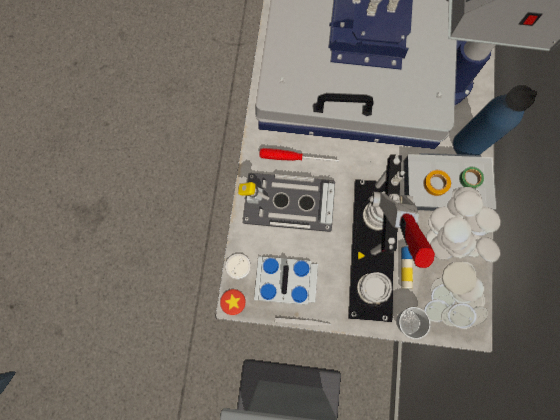

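View pics/scene0.png

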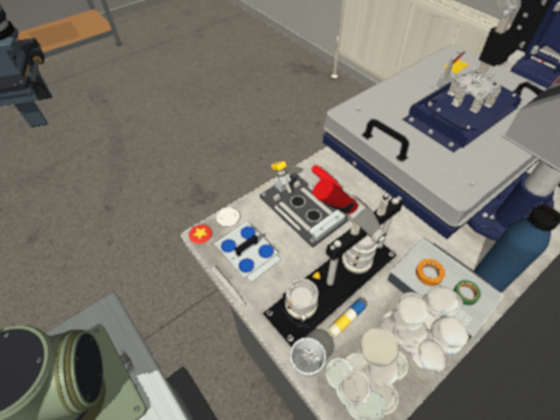

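The top view shows the base at about (245–334, 172–231), with the knob at (247,189). The plate is at about (256–317, 257–303) with its handle at (285,279). The badges are at (237,266) and (232,301), and the driver at (298,156). Next I'll measure by masks.

```bash
cat > h.py <<'E'
from cell import ctrl, imaging
import cv2,numpy as np
from scipy.spatial.transform import Rotation as R
np.set_printoptions(precision=4,suppress=True)
def cam(n):
    s=ctrl.read_state();d=imaging.snapshot(n);K=d['camera_matrix']
    if n=='wrist':
        T=np.eye(4);T[:3,:3]=R.from_quat(s['tool_rot']).as_matrix();T[:3,3]=s['tool_pos'];T=T@d['mount'];o,A=T[:3,3],T[:3,:3]
    else: o,A=np.array(d['origin']),R.from_quat(d['attitude']).as_matrix()
    return d['frame'],K,o,A
def ray(c,uv):
    f,K,o,A=c;uv=np.atleast_2d(uv).astype(float)
    v=np.c_[(uv-K[:2,2])/[K[0,0],K[1,1]],np.ones(len(uv))]@A.T
    return o,v/np.linalg.norm(v,axis=1)[:,None]
def onplane(c,uv,z):
    o,v=ray(c,uv);return o+v*((z-o[2])/v[:,2])[:,None]
def tri(c1,p1,c2,p2):
    M=np.zeros((3,3));b=np.zeros(3);L=[]
    for c,p in((c1,p1),(c2,p2)):
        o,v=ray(c,p);P=np.eye(3)-np.outer(v[0],v[0]);M+=P;b+=P@o;L.append((o,P))
    x=np.linalg.solve(M,b);return x,[np.linalg.norm(P@(x-o)) for o,P in L]
def proj(c,X):
    f,K,o,A=c;p=(np.atleast_2d(X)-o)@A@K.T;return p[:,:2]/p[:,2:]
def blobs(c,lo,hi,amin=15,roi=None):
    h=cv2.cvtColor(c[0],cv2.COLOR_RGB2HSV);m=cv2.inRange(h,np.array(lo),np.array(hi))
    if roi: k=np.zeros_like(m);k[roi[1]:roi[3],roi[0]:roi[2]]=1;m=m*k
    n,l,st,ce=cv2.connectedComponentsWithStats(m)
    return [(ce[i],st[i]) for i in range(1,n) if st[i,4]>=amin],l
def show(c,name,roi=None,s=1):
    f=c[0]
    if roi:f=f[roi[1]:roi[3],roi[0]:roi[2]]
    cv2.imwrite('pics/'+name,cv2.resize(f[:,:,::-1],None,fx=s,fy=s,interpolation=cv2.INTER_CUBIC))
E
python3 - <<'E'
from h import *
t=cam('top');s=cam('scene')
for c,n,roi in((t,'top',(215,150,345,320)),(s,'scene',(180,140,360,300))):
    print(n,'yellow');[print(a,b) for a,b in blobs(c,(22,130,120),(35,255,255),8,roi)[0]]
    print('blue');[print(a,b, onplane(c,a,.011)) for a,b in blobs(c,(100,130,80),(125,255,255),20,roi)[0]]
show(t,'topc.png',(220,150,350,310),5)
w=cam('wrist');show(w,'w1.png')
E
```

```text
top yellow
[246.7581 188.7473] [238 182  18  14 186]
[232.5854 301.5854] [226 295  13  13  82]
blue
[270.5967 265.6685] [264 258  15  16 181] [[0.4586 0.0939 0.011 ]]
[301.1658 268.3476] [294 261  15  16 187] [[0.4607 0.0263 0.011 ]]
[267.9684 291.3895] [261 284  15  16 190] [[0.4025 0.0926 0.011 ]]
[299.1302 294.0573] [292 286  15  17 192] [[0.4049 0.0246 0.011 ]]
scene yellow
[278.375  165.6058] [271 161  15  10 104]
[199.7632 232.6053] [196 230   8   7  38]
[316.3684 275.2632] [313 272   7   7  38]
blue
[247.808 232.328] [241 227  14  13 125] [[0.4584 0.0924 0.011 ]]
[228.2126 245.4252] [222 240  14  12 127] [[0.4024 0.0911 0.011 ]]
[265.6767 250.6767] [259 245  14  12 133] [[0.4607 0.0255 0.011 ]]
[246.0294 265.0368] [240 259  13  13 136] [[0.4045 0.0234 0.011 ]]
```

View pics/topc.png

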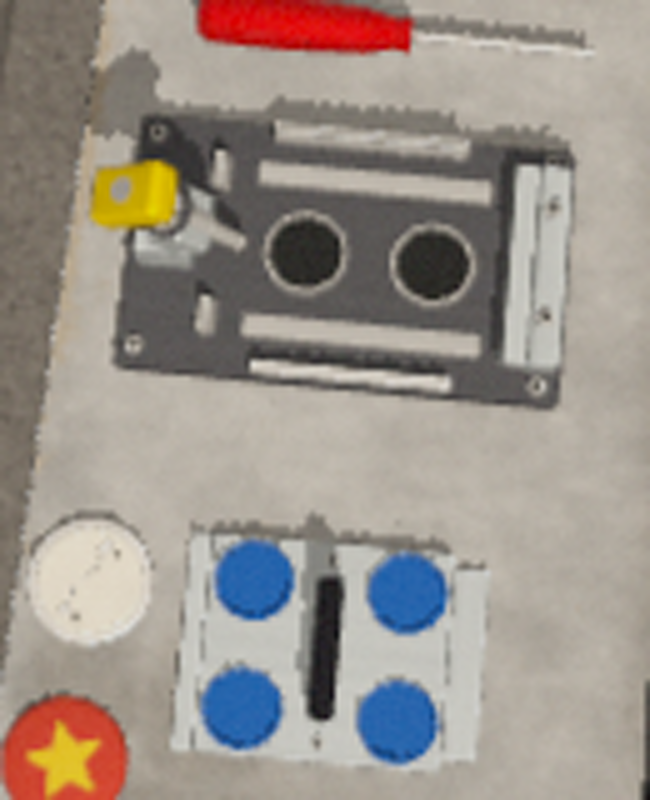

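The crop shows the base, plate and knob clearly. The tongue end of the plate points to image right, the same way as base x. I'll solve for the poses now.

Run:
```python
from h import *
t=cam('top');s=cam('scene')
cr=np.array([[147,116],[115,367],[555,406],[575,150]])/5+[220,150]
C=onplane(t,cr-0.4,.014);print('corners\n',C)
L=[np.linalg.norm(C[i]-C[(i+1)%4]) for i in range(4)];print('sizes .12 .202',L)
ex=(C[2]+C[3]-C[0]-C[1]);ex[2]=0;ex/=np.linalg.norm(ex);ey=np.cross([0,0,1],ex)
org=C.mean(0)+ex*.011;print('base yaw',np.arctan2(ex[1],ex[0]),'origin/seat',org)
x,e=tri(t,[246.76,188.75],s,[278.4,165.6]);print('knob tri',x,e,'in base',(x-org)@ex,(x-org)@ey)
B=np.array([[.4585,.0932],[.4607,.0259],[.4025,.0919],[.4047,.0240]])
px=(B[1]+B[3]-B[0]-B[2]);px/=np.linalg.norm(px);print('rings mean',B.mean(0),'yaw',np.arctan2(px[1],px[0]))
# handle, dark blob, height ~.037
b,l=blobs(t,(0,0,0),(180,255,45),15,(274,250,298,300))
for a,st in b: print('handle',a,st,onplane(t,a,.034))
# machine corner
print('machine corner',tri(t,[258.,126],s,[325,128]))
print('press red ball',tri(t,[423,257],s,[318,172]))
print('post',onplane(t,[392,165],.1),onplane(t,[355,180],0.0),onplane(t,[320,140],.12))
T=R.from_quat(ctrl.read_state()['tool_rot']).as_matrix();print(T)
```

```text
corners
 [[ 0.6648  0.1702  0.014 ]
 [ 0.5458  0.1683  0.014 ]
 [ 0.5516 -0.0299  0.014 ]
 [ 0.6719 -0.0278  0.014 ]]
sizes .12 .202 [np.float64(0.11900920075160328), np.float64(0.19831655006585278), np.float64(0.12040472291114641), np.float64(0.19811653273386307)]
base yaw -1.538154679770581 origin/seat [0.6089 0.0592 0.014 ]
knob tri [0.6066 0.1612 0.0841] [np.float64(0.00014449373256929222), np.float64(0.00014449373256910172)] in base -0.10202880288006393 0.0010744353509484642
rings mean [0.4316 0.0588] yaw -1.5382634304480984
handle [284.7168 279.4248] [282 266   6  28 113] [[0.431  0.0593 0.034 ]]
machine corner (array([0.7321, 0.1464, 0.1411]), [np.float64(0.006941162289913359), np.float64(0.006941162289913302)])
press red ball (array([ 0.4591, -0.1175,  0.3887]), [np.float64(0.0009900993539834545), np.float64(0.0009900993539836227)])
post [[ 0.69   -0.1367  0.1   ]] [[ 0.6812 -0.0765  0.    ]] [[0.7192 0.02   0.12  ]]
[[-0.9208  0.3901 -0.0001]
 [ 0.3901  0.9208 -0.0002]
 [ 0.     -0.0002 -1.    ]]
```

>>> apply_moves(
  motion=[
    [-48,-18,0,0.142],
    [-96,-37,0,0.284],
    [-144,-55,0,0.426],
    [-192,-73,0,0.568],
    [-240,-92,0,0.71],
    [-288,-110,0,0.852],
    [-336,-128,0,0.995],
    [-380,-145,0,1.137],
  ],
  fingers=0.4,
  newtons=40,
)

```text
t: 1.2
tool_pos: [0.5141, 0.2508, 0.2142]
tool_rot: [0.698, 0.717, 0.0, 0.0]
wrist_force: [-0.7, 0.9, -1.3]
opening: 0.598
gripper_force: 0.0
```

>>> apply_moves(
  motion=[
    [-30,30,0,0],
    [-60,60,0,0],
    [-92,90,10,0],
    [-92,90,40,0],
    [-92,90,70,0],
    [-92,90,70,0],
    [-92,90,70,0],
    [-92,90,70,0],
  ],
)

```text
t: 2.0
tool_pos: [0.6069, 0.164, 0.146]
tool_rot: [0.695, 0.719, 0.002, 0.001]
wrist_force: [1.0, 0.4, -0.7]
opening: 0.597
gripper_force: 0.0
```

Run:
```python
from h import *
s=ctrl.read_state();print(s['tool_pos'],s['tool_rot'])
w=cam('wrist');show(w,'w2.png',None,1.4)
for a,st in blobs(w,(22,130,100),(35,255,255),40)[0]: print(a,st,onplane(w,a,.09))
print(proj(w,[[.6066,.1612,.084]]))
```

```text
[0.6069 0.164  0.146 ] [0.6952 0.7189 0.0015 0.0009]
[273.7492 227.4051] [ 254  198   41   58 1970] [[0.6077 0.1632 0.09  ]]
[[272.0494 227.2861]]
```

View pics/w2.png

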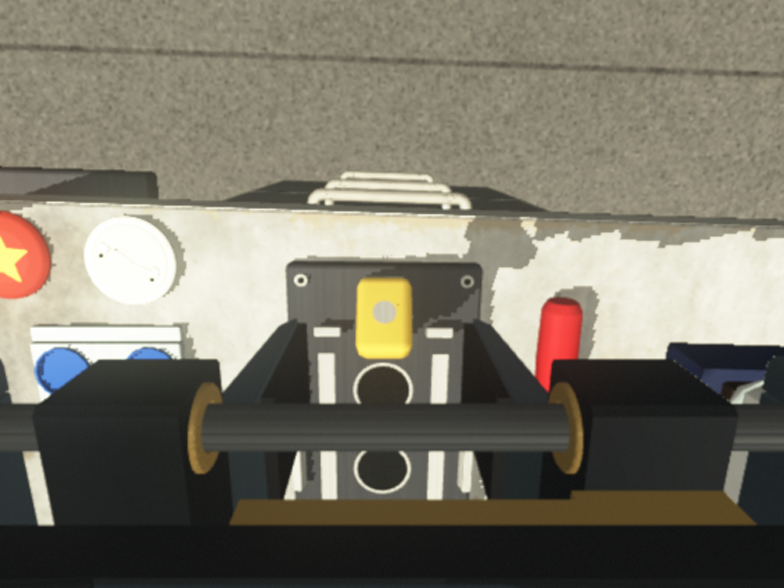

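The wrist view shows the knob at about (384,318), centred between the fingers with its flats facing the pads. I'll go down and grip.

>>> apply_moves(
  motion=[
    [-2,0,20,0],
    [-2,0,40,0],
    [-2,0,60,0],
    [-2,0,67,0],
    [-2,0,67,0],
    [-2,0,67,0],
    [-2,0,67,0],
    [-2,0,67,0],
  ],
)

```text
t: 2.85
tool_pos: [0.6065, 0.1616, 0.0781]
tool_rot: [0.695, 0.719, 0.001, 0.001]
wrist_force: [0.7, 1.0, 0.4]
opening: 0.601
gripper_force: 0.0
```

>>> apply_moves(
  motion=[
    [0,0,0,0],
    [0,0,0,0],
    [0,0,0,0],
    [0,0,0,0],
    [0,0,0,0],
    [0,0,0,0],
    [0,0,0,0],
    [0,0,0,0],
  ],
  fingers=1,
  newtons=45,
)

```text
t: 3.65
tool_pos: [0.6062, 0.1614, 0.077]
tool_rot: [0.695, 0.719, 0.0, 0.0]
wrist_force: [1.0, 0.6, -0.3]
opening: 0.283
gripper_force: 45.0
```

>>> apply_moves(
  motion=[
    [2,0,-3,0],
    [4,0,-6,0],
    [6,0,-9,0],
    [8,0,-12,0],
    [10,0,-14.3,0],
    [10,0,-14.3,0],
    [10,0,-14.3,0],
    [10,0,-14.3,0],
  ],
)

```text
t: 4.45
tool_pos: [0.6059, 0.1701, 0.0894]
tool_rot: [0.695, 0.719, -0.001, 0.001]
wrist_force: [6.2, -4.0, -10.8]
opening: 0.284
gripper_force: 45.0
```

>>> apply_moves(
  motion=[
    [1,0,-1.5,0],
    [1.5,0,-2,0],
    [1.5,0,-2,0],
    [1.5,0,-2,0],
    [1.5,0,-2,0],
    [1.5,0,-2,0],
    [1.5,0,-2,0],
    [1.5,0,-2,0],
  ],
)

```text
t: 5.25
tool_pos: [0.6058, 0.1714, 0.0913]
tool_rot: [0.695, 0.719, -0.001, 0.001]
wrist_force: [6.4, -3.7, -11.9]
opening: 0.281
gripper_force: 45.0
```

>>> apply_moves(
  motion=[
    [0,0,0,-0.1],
    [0,0,0,-0.2],
    [0,0,0,-0.3],
    [0,0,0,-0.4],
    [0,0,0,-0.5],
    [0,0,0,-0.6],
    [0,0,0,-0.7],
    [0,0,0,-0.7],
  ],
)

```text
t: 6.05
tool_pos: [0.6044, 0.1713, 0.0915]
tool_rot: [0.406, 0.914, -0.002, -0.001]
wrist_force: [4.0, -4.7, -9.0]
opening: 0.306
gripper_force: 45.0
```

Run:
```python
from h import *
s=ctrl.read_state();print(s['moment'],s['joint_pos'])
t=cam('top');w=cam('scene')
a=cv2.resize(t[0][160:220,220:290],None,fx=5.5,fy=5.5);b=cv2.resize(w[0][140:200,245:315],None,fx=5.5,fy=5.5)
f=np.hstack([a,b]);cv2.imwrite('pics/k1.png',f[:,:,::-1])
```

```text
[-0.6405 -0.2979 -0.2853] [ 0.2589  0.4982  1.6038 -0.0022  1.044  -0.474 ]
```

View pics/k1.png

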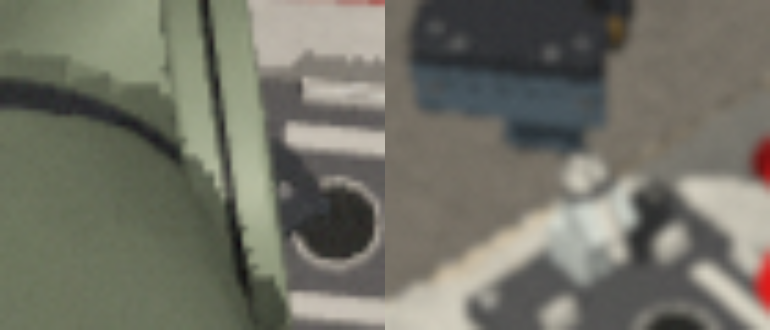

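The view of the knob is blocked, but the opening and the moment fit a turning knob, so I'll go on.

>>> apply_moves(
  motion=[
    [0,0,0,-0.1],
    [0,0,0,-0.2],
    [0,0,0,-0.3],
    [0,0,0,-0.4],
    [0,0,0,-0.5],
    [0,0,0,-0.6],
    [0,0,0,-0.71],
    [0,0,0,-0.71],
  ],
)

```text
t: 6.95
tool_pos: [0.6034, 0.1702, 0.0924]
tool_rot: [0.063, 0.998, -0.003, -0.003]
wrist_force: [1.4, -7.8, -2.2]
opening: 0.307
gripper_force: 44.7
```

>>> apply_moves(
  motion=[
    [0,-0.6,0.8,0],
    [0,-1.2,1.7,0],
    [0,-1.8,2.5,0],
    [0,-2.4,3.3,0],
    [0,-2.4,3.3,0],
    [0,-2.4,3.3,0],
    [0,-2.4,3.3,0],
    [0,-2.4,3.3,0],
  ],
)

```text
t: 7.75
tool_pos: [0.6036, 0.1699, 0.0917]
tool_rot: [0.064, 0.998, -0.001, -0.001]
wrist_force: [-3.7, -3.2, 8.1]
opening: 0.31
gripper_force: 44.9
```

>>> apply_moves(
  motion=[
    [0,0,0,-0.04],
    [0,0,0,-0.08],
    [0,0,0,-0.12],
    [0,0,0,-0.12],
    [0,0,0,-0.12],
    [0,0,0,-0.12],
    [0,0,0,-0.12],
    [0,0,0,-0.12],
  ],
)

```text
t: 8.55
tool_pos: [0.6038, 0.1701, 0.0919]
tool_rot: [0.004, 1.0, -0.0, -0.001]
wrist_force: [-2.5, -1.7, 9.8]
opening: 0.306
gripper_force: 45.8
```

Run:
```python
from h import *
s=ctrl.read_state();print(s['moment'],s['joint_pos'],s['tool_pos'])
w=cam('wrist');show(w,'k2.png',(150,120,400,320),3)
```

```text
[-0.057   0.9408 -0.2919] [ 0.2561  0.4956  1.6074  0.0005  1.041  -1.306 ] [0.6038 0.1701 0.0919]
```

View pics/k2.png

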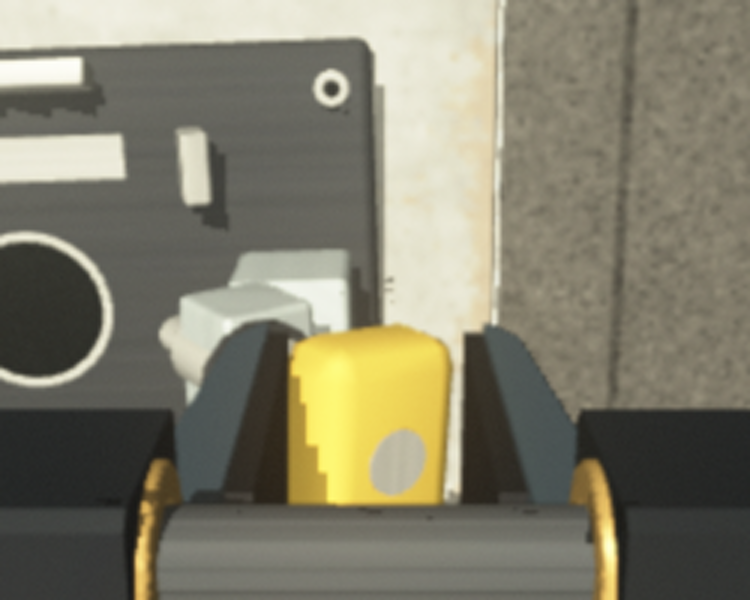

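The knob is turned about 80°, with its long side across the base, and it is between the fingers at about (370,415). I'll release it and rise.

>>> apply_moves(
  motion=[
    [0,0,-1,0],
    [0,0,-2,0],
    [0,0,-4,0],
    [0,0,-20,0],
    [0,0,-45,0],
    [0,0,-75,0],
    [0,0,-75,0],
    [0,0,-75,0],
  ],
  fingers=0.45,
)

```text
t: 9.4
tool_pos: [0.6052, 0.1709, 0.1655]
tool_rot: [0.004, 1.0, 0.0, 0.001]
wrist_force: [-0.4, 0.2, -0.3]
opening: 0.551
gripper_force: 0.0
```

Run:
```python
from h import *
s=ctrl.read_state();print(s['tool_pos'],s['tool_rot'],s['opening'])
w=cam('wrist');show(w,'k3.png',(150,100,430,310),2.8)
t=cam('scene')
for a,st in blobs(t,(22,130,110),(35,255,255),8,(250,120,320,200))[0]: print(a,st)
print(proj(t,[.6066,.1612+.0075,.0841+.0107]))
for a,st in blobs(w,(22,130,100),(35,255,255),40)[0]: print(a,st,onplane(w,a,.095))
```

```text
[0.6052 0.1709 0.1655] [0.0038 1.     0.0004 0.0005] 0.5510603522707289
[276.368 160.784] [268 155  17  12 125]
[[276.4544 160.7566]]
[270.9816 219.9882] [ 251  192   42   58 1689] [[0.6075 0.1686 0.095 ]]
```

View pics/k3.png

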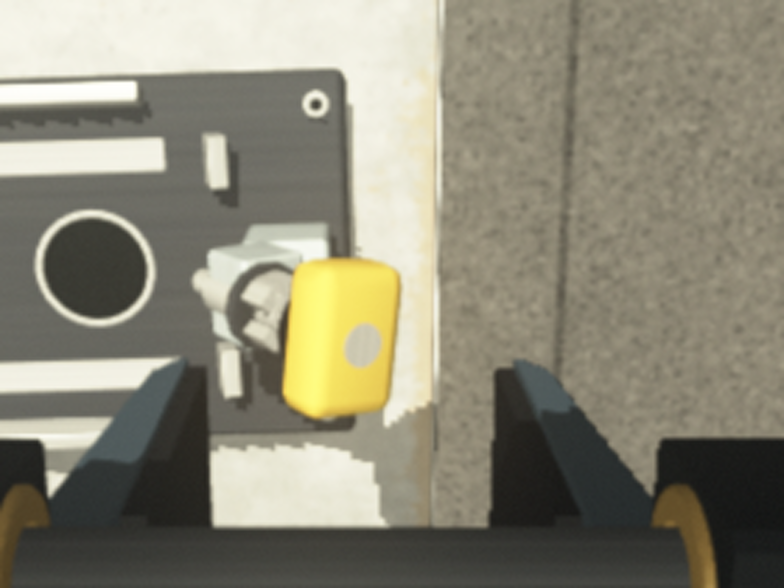

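The knob is parked. In the scene view it is at (276.4,160.8), where a 13 mm pull puts it, and the wrist view shows it turned about 81°. On to the plate.

>>> apply_moves(
  motion=[
    [25,-15,0,0.14],
    [50,-32,0,0.28],
    [80,-52,0,0.42],
    [110,-72,0,0.56],
    [140,-92,0,0.7],
    [173,-113,0,0.84],
    [173,-113,20,0.98],
    [173,-113,40,1.12],
  ],
  fingers=0,
)

```text
t: 10.3
tool_pos: [0.43, 0.0583, 0.1242]
tool_rot: [0.537, 0.843, 0.0, -0.0]
wrist_force: [0.5, 0.2, 0.0]
opening: 0.997
gripper_force: 0.0
```

Run:
```python
from h import *
s=ctrl.read_state();p=s['tool_pos'];T=R.from_quat(s['tool_rot']).as_matrix()
print(p,np.arctan2(T[1,1],T[0,1]),T.T@(np.array([.4315,.059,.019])-p)*1000,s['joint_pos'][5])
```

```text
[0.43   0.0583 0.1242] 0.4361834084262974 [ -0.0558   1.6426 105.2042] -0.3281658038052669
```

>>> apply_moves(
  motion=[
    [0,1.6,0,0.135],
    [0,1.6,10,0.27],
    [0,1.6,30,0.403],
    [0,1.6,55,0.403],
    [0,1.6,80,0.403],
    [0,1.6,98,0.403],
    [0,1.6,104,0.403],
    [0,1.6,104,0.403],
  ],
)

```text
t: 11.1
tool_pos: [0.4316, 0.0595, 0.0199]
tool_rot: [0.693, 0.721, -0.001, -0.001]
wrist_force: [-0.3, 0.1, 0.5]
opening: 1.001
gripper_force: 0.0
```

>>> apply_moves(
  motion=[
    [0,0,0,0],
    [0,0,0,0],
    [0,0,0,0],
    [0,0,0,0],
    [0,0,0,0],
    [0,0,0,0],
    [0,0,0,0],
    [0,0,0,0],
  ],
  fingers=1,
  newtons=30,
)

```text
t: 11.9
tool_pos: [0.4325, 0.0595, 0.0214]
tool_rot: [0.693, 0.721, -0.0, -0.0]
wrist_force: [-2.5, -0.4, 6.6]
opening: 0.676
gripper_force: 30.0
```

>>> apply_moves(
  motion=[
    [0,0,-15,0],
    [0,0,-40,0],
    [0,0,-70,0],
    [0,0,-85,0],
    [0,0,-85,0],
    [0,0,-85,0],
    [0,0,-85,0],
    [0,0,-85,0],
  ],
)

```text
t: 12.7
tool_pos: [0.4319, 0.0594, 0.1048]
tool_rot: [0.693, 0.721, -0.001, -0.001]
wrist_force: [0.2, 0.6, -4.0]
opening: 0.674
gripper_force: 30.0
```

Run:
```python
from h import *
s=ctrl.read_state();p=s['tool_pos'];T=R.from_quat(s['tool_rot']).as_matrix()
print(p,np.arctan2(T[1,1],T[0,1]),T.T@(np.array([.5158,.0111,p[2]])-p)*1000,s['joint_pos'][5],s['wrist_force'])
t=cam('top');c=cam('scene')
lo,hi=(0,150,90),(8,255,255)
for n,k,roi in(('t',t,(380,190,450,280)),('s',c,(290,150,400,240))):
    b,l=blobs(k,lo,hi,60,roi)
    for i,(a,st) in enumerate(b): print(n,a,st)
print(tri(t,[405,217],c,[351,209]))
w=cam('wrist');show(w,'p1.png')
```

```text
[0.4319 0.0594 0.1048] 0.03998863104562646 [-51.6346  81.91    -0.2059] 0.0702431574662397 [ 0.2013  0.6207 -4.0355]
t [420.0668 245.9242] [404 214  31  54 554]
s [329.8525 190.0246] [312 166  46  47 854]
(array([ 0.5402, -0.1264,  0.2545]), [np.float64(0.0024474084047386197), np.float64(0.0024474084047386136)])
```

View pics/p1.png

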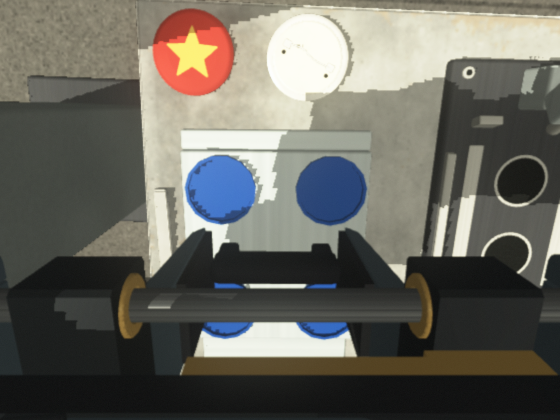

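The plate hangs level in the grip. I'll swing it so the tongue faces the robot, with its front over the end of the lip.

>>> apply_moves(
  motion=[
    [-7,10,0,0.142],
    [-14,22,0,0.284],
    [-21,34,0,0.426],
    [-28,45,0,0.568],
    [-36,56,0,0.71],
    [-44,68,0,0.852],
    [-52,80,0,0.994],
    [-52,82,0,1.136],
  ],
)

```text
t: 13.65
tool_pos: [0.5184, 0.01, 0.1056]
tool_rot: [0.973, 0.232, 0.001, 0.0]
wrist_force: [-0.5, -0.5, -2.7]
opening: 0.672
gripper_force: 30.0
```

>>> apply_moves(
  motion=[
    [0,0,0,0.145],
    [0,0,0,0.29],
    [0,0,8,0.435],
    [0,0,20,0.435],
    [0,0,35,0.435],
    [0,0,42,0.435],
    [0,0,42,0.435],
    [0,0,42,0.435],
  ],
  newtons=15,
)

```text
t: 14.45
tool_pos: [0.5169, 0.0109, 0.0639]
tool_rot: [1.0, 0.02, -0.0, -0.0]
wrist_force: [0.2, 0.1, -3.5]
opening: 0.68
gripper_force: 15.0
```

Run:
```python
from h import *
s=ctrl.read_state();p=s['tool_pos'];T=R.from_quat(s['tool_rot']).as_matrix()
print(p,np.arctan2(T[1,1],T[0,1]),T.T@(np.array([.5158,.0111,p[2]])-p)*1000,s['joint_pos'][5],s['wrist_force'])
```

```text
[0.5169 0.0109 0.0639] -1.5299075276189342 [-1.1049 -0.2587  0.0001] 1.5286117480504238 [ 0.1847  0.1219 -3.5489]
```

>>> apply_moves(
  motion=[
    [0,0,5,0],
    [0,0,8,0],
    [0,0,11,0],
    [0,0,14,0],
    [0,0,17,0],
    [0,0,20,0],
    [0,0,22,0],
    [0,0,22,0],
  ],
)

```text
t: 15.25
tool_pos: [0.5162, 0.0109, 0.0415]
tool_rot: [1.0, 0.02, -0.001, -0.0]
wrist_force: [-4.1, 0.4, -1.7]
opening: 0.678
gripper_force: 15.0
```

>>> apply_moves(
  motion=[
    [0,0,0,0],
    [0,0,0,0],
    [0,0,0,0],
    [0,0,-6,0],
    [0,0,-14,0],
    [0,0,-25,0],
    [0,0,-40,0],
    [0,0,-40,0],
  ],
  newtons=50,
)

```text
t: 16.05
tool_pos: [0.519, 0.0109, 0.0846]
tool_rot: [1.0, 0.02, 0.003, 0.0]
wrist_force: [0.9, 0.2, -2.7]
opening: 0.675
gripper_force: 50.0
```

```bash
cat > tilt.py <<'E'
from h import *
from scipy.optimize import least_squares
def tilt(verbose=True):
    s=ctrl.read_state();w=cam('wrist');T=R.from_quat(s['tool_rot']).as_matrix();p=s['tool_pos']
    b,_=blobs(w,(100,130,60),(125,255,255),400,(0,0,560,250))
    uv=np.array(sorted([a for a,_ in b],key=lambda a:a[0]))[:2];print('rings',uv)
    # plate frame in tool: plate x=-tool x, y=tool y, z=-tool z ; pivot 7 mm behind TCP
    def pts(q):
        a,sx,dz=q
        P=np.array([[-.034,-.029,.011],[-.034,.029,.011]])-[0,0,.0284]
        c,n=np.cos(a),np.sin(a)   # front up by a
        X=P[:,0]*c+P[:,2]*n; Z=-P[:,0]*n+P[:,2]*c
        tl=np.c_[-X+sx,P[:,1],-Z-.007+dz]
        return proj(w,tl@T.T+p)
    f=lambda q:np.r_[(pts(q)-uv).ravel(),(q[1:]/.001)*1.0]
    r=least_squares(f,[0.2,0,0]);print('tilt deg',np.degrees(r.x[0]),'sx,dz',r.x[1:],'res',r.fun);return s
E
python3 - <<'E'
from tilt import *
s=tilt();p=s['tool_pos'];T=R.from_quat(s['tool_rot']).as_matrix();print(p,s['wrist_force'],s['opening'])
f=cv2.imread('pics/p1.png')
w=cam('wrist');show(w,'p2.png')
E
```

```text
rings [[218.4376 187.5412]
 [346.2664 187.1894]]
tilt deg 25.387559190318978 sx,dz [0.002  0.0001] res [-6.3215  0.3546 -7.1978  0.5367  1.9682  0.0589]
[0.519  0.0109 0.0846] [ 0.8995  0.1664 -2.7303] 0.674516969828604
```

View pics/p2.png

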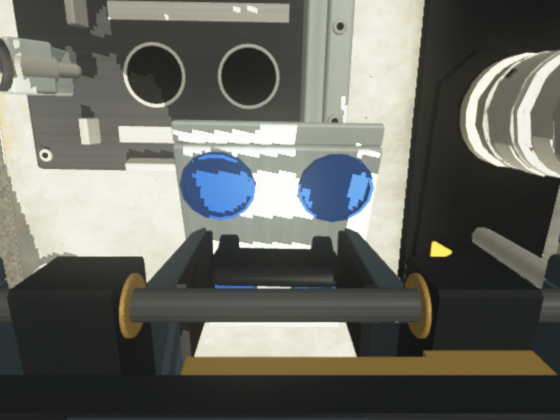

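The plate now hangs with its front up. Its front edge runs from (173,123) to (382,124), and the ring centres are about (217,186) and (336,186). Glare biases the blob centroids, so I'll fit the tilt from these outlines against the flat picture.

Run:
```python
from h import *
from scipy.optimize import least_squares
w=cam('wrist');d=imaging.snapshot('wrist');M=np.array(d['mount']);w=(w[0],w[1],M[:3,3],M[:3,:3])
P=np.array([[-.034,-.029,.011],[-.034,.029,.011],[-.064,-.048,.005],[-.064,.048,.005]])-[0,0,.0284]
def pts(a,sx,dz):
    c,n=np.cos(a),np.sin(a);X=P[:,0]*c+P[:,2]*n; Z=-P[:,0]*n+P[:,2]*c
    return proj(w,np.c_[-X+sx,P[:,1],-Z-.007+dz])
F=np.array([[221,189],[331.5,190],[182,130],[371,130]]);G=np.array([[217.5,186],[336,186],[173,123],[382,124]])
r=least_squares(lambda q:(pts(0,q[0]/1e3,q[1]/1e3)-F).ravel(),[0,0]);print(r.x,r.fun)
q=r.x/1e3
g=least_squares(lambda b:(pts(b[0],*q)-G).ravel(),[.2]);print(np.degrees(g.x),g.fun)
g=least_squares(lambda b:(pts(b[0],b[1],b[2])-G).ravel(),[.2,0,0]);print(np.degrees(g.x[0]),g.x[1:],g.fun)
```

```text
[0.374  5.2867] [-1.5294  0.7733  0.1104 -0.3757 -0.4193 -0.0577 -1.6212 -0.3305]
[16.0524] [-1.3211  1.3937 -1.0528  1.2354 -1.8975  0.7954 -2.0551 -0.5106]
19.078732130244603 [0.0003 0.0086] [-0.923   0.1993 -1.4603  0.0418 -2.0642  0.5449 -1.8873 -0.7617]
```

>>> apply_moves(
  motion=[
    [-15,0,0,0],
    [-30,0,5,0],
    [-35,0,15,0],
    [-35,0,25,0],
    [-35,0,32,0],
    [-35,0,34,0],
    [-35,0,34,0],
    [-35,0,34,0],
  ],
)

```text
t: 17.05
tool_pos: [0.4825, 0.0095, 0.048]
tool_rot: [1.0, 0.02, 0.0, -0.0]
wrist_force: [0.3, -0.5, -3.2]
opening: 0.676
gripper_force: 50.0
```

>>> apply_moves(
  motion=[
    [0,0,0.5,0],
    [0,0,1,0],
    [0,0,1.5,0],
    [0,0,2,0],
    [0,0,2.5,0],
    [0,0,3,0],
    [0,0,3,0],
    [0,0,3,0],
  ],
)

```text
t: 17.85
tool_pos: [0.4818, 0.0095, 0.0449]
tool_rot: [1.0, 0.02, -0.0, -0.0]
wrist_force: [-0.2, 0.5, -3.3]
opening: 0.676
gripper_force: 50.0
```

>>> apply_moves(
  motion=[
    [0,0,0.5,0],
    [0,0,1,0],
    [0,0,1.5,0],
    [0,0,2,0],
    [0,0,2.5,0],
    [0,0,3,0],
    [0,0,3.5,0],
    [0,0,3.5,0],
  ],
)

```text
t: 18.65
tool_pos: [0.4817, 0.0095, 0.0414]
tool_rot: [1.0, 0.02, -0.0, -0.0]
wrist_force: [0.3, 0.1, -2.1]
opening: 0.675
gripper_force: 50.0
```

Run:
```python
from h import *
d=imaging.snapshot('wrist');M=np.array(d['mount']);K=d['camera_matrix']
T=np.eye(4);T[:3,:3]=R.from_quat([1,.02,.003,0]).as_matrix();T[:3,3]=[.519,.0109,.0846];T=T@M
c=(None,K,T[:3,3],T[:3,:3])
f=cv2.imread('pics/p2.png');g=cv2.cvtColor(f,cv2.COLOR_BGR2GRAY).astype(int)
for v in(40,90):print(v,g[v-2:v+3,290:362].mean(0).astype(int))
seat=np.array([.6089,.0592,.014]);a=-1.538;ex=np.array([np.cos(a),np.sin(a),0]);ey=np.array([-ex[1],ex[0],0])
for uv,z in(([304,60],.035),([328,60],.035),([350,60],.035),([354,60],.014),([155,75],.014),([249,77],.014),([45,155],.014)):
    X=onplane(c,uv,z)[0];print(uv,X,(X-seat)@ex,(X-seat)@ey)
s=ctrl.read_state();p=s['tool_pos'];Tm=R.from_quat(s['tool_rot']).as_matrix()
print(Tm.T@(seat-ex*.001-p)*1000, np.arctan2(Tm[1,1],Tm[0,1]))
```

```text
40 [ 66  66  66  67  67  67  67  67  68  68  69  70  81  94 100 102 112 135
 156 172 178 177 175 173 172 171 170 169 169 171 173 175 177 177 175 155
 123 120 135 151 167 178 180 180 180 181 181 181 182 182 182 183 183 183
 183 183 183 183 182 180 173 170 210 234 239 239 238 238 237 237 238 238]
90 [ 71  71  72  71  72  72  71  72  72  73  78  94 103 107 112 135 156 171
 178 177 174 173 172 171 171 169 170 172 174 176 178 177 172 138 116 127
 143 158 172 177 178 177 177 178 179 179 179 179 179 179 178 179 178 178
 178 178 176 172 169 207 225 226 225 225 226 228 230 231 231 231 232 232]
[304, 60] [ 0.6207 -0.0011  0.035 ] 0.06063704888762708 0.009793501806762249
[328, 60] [ 0.6212 -0.0145  0.035 ] 0.0740601730066242 0.009870262468553577
[350, 60] [ 0.6217 -0.0268  0.035 ] 0.08636430272752475 0.00994062411698729
[354, 60] [ 0.6243 -0.0331  0.014 ] 0.09279639861307237 0.012399638486802256
[155, 75] [0.6109 0.0891 0.014 ] -0.029798369854499632 0.003017727087477096
[249, 77] [0.612  0.0309 0.014 ] 0.028353623465922677 0.0021803138982279275
[45, 155] [0.5586 0.1632 0.014 ] -0.10563098405573376 -0.04682572455999558
[129.0018 -45.6083  27.4102] -1.5309728501047228
```

>>> apply_moves(
  motion=[
    [0,0,-25,0],
    [0,0,-60,-0.14],
    [20,-8,-72,-0.28],
    [42,-16,-72,-0.42],
    [65,-23,-72,-0.56],
    [87,-31,-72,-0.7],
    [110,-39,-72,-0.84],
    [130,-46,-72,-0.98],
  ],
)

```text
t: 19.5
tool_pos: [0.6108, 0.0611, 0.1132]
tool_rot: [0.871, 0.491, 0.0, -0.0]
wrist_force: [-0.0, -1.0, -3.0]
opening: 0.671
gripper_force: 50.0
```

>>> apply_moves(
  motion=[
    [0,0,0,-0.14],
    [0,0,0,-0.28],
    [0,0,0,-0.42],
    [0,0,0,-0.56],
    [0,0,0,-0.584],
    [0,0,0,-0.584],
    [0,0,0,-0.584],
    [0,0,0,-0.584],
  ],
)

```text
t: 20.3
tool_pos: [0.6098, 0.0606, 0.1134]
tool_rot: [0.696, 0.718, 0.0, -0.0]
wrist_force: [0.4, -0.9, -3.3]
opening: 0.673
gripper_force: 50.0
```

```bash
cat > rel.py <<'E'
from h import *
import sys
s=ctrl.read_state();p=s['tool_pos'];T=R.from_quat(s['tool_rot']).as_matrix()
seat=np.array([.6101,.0592,0]);a=-1.538;ex=np.array([np.cos(a),np.sin(a),0]);ey=np.array([-ex[1],ex[0],0])
print('base xy mm',(p-seat)@ex*1e3,(p-seat)@ey*1e3,'z',p[2],'yaw err',np.arctan2(T[1,1],T[0,1])-.0328,'f',s['wrist_force'],s['moment'],'j',s['joint_pos'],s['t'])
E
python3 rel.py
```

```text
base xy mm -1.4111073452090057 -0.21874646448352295 z 0.11342318187239536 yaw err -0.001008301957715181 f [ 0.406  -0.8768 -3.2869] [-0.0581  0.0535 -0.078 ] j [0.0802 0.4539 1.6198 0.0001 1.0678 0.0484] 20.3
```

>>> apply_moves(
  motion=[
    [0,0,15,0],
    [0,0,30,0],
    [0,0,40,0],
    [0,0,47,0],
    [0,0,50,0],
    [0,0,53,0],
    [0,0,53,0],
    [0,0,53,0],
  ],
)

```text
t: 21.1
tool_pos: [0.6101, 0.0606, 0.0608]
tool_rot: [0.695, 0.719, 0.0, 0.0]
wrist_force: [-0.7, 0.2, -3.2]
opening: 0.672
gripper_force: 50.0
```

```bash
python3 rel.py
python3 - <<'E'
from h import *
t=cam('scene');show(t,'ins.png',(230,130,380,240),5.3)
E
```

```text
base xy mm -1.3960021764695743 0.0327949615624339 z 0.060807645273788194 yaw err 0.00017238988212028156 f [-0.7089  0.213  -3.2322] [-0.0529  0.082   0.02  ] j [0.0802 0.5061 1.6804 0.     0.9544 0.0473] 21.1
```

View pics/ins.png

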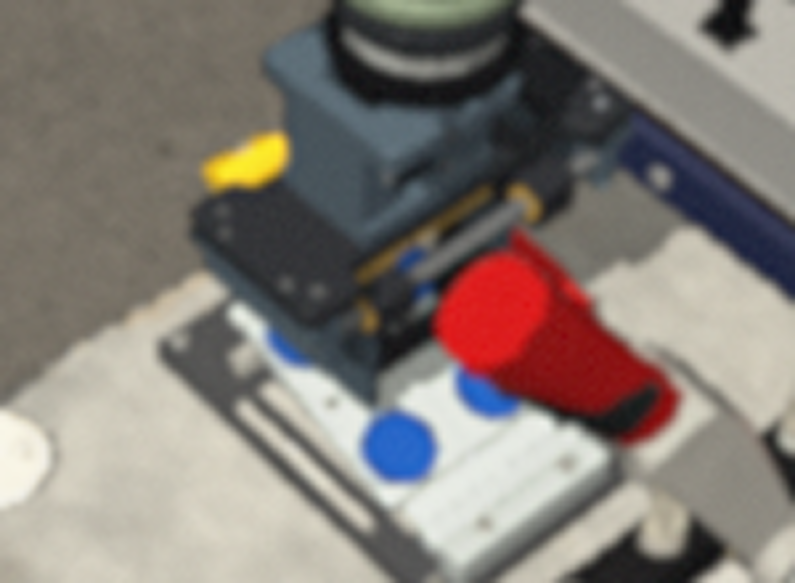

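The plate is tilted front-up with the tongue at the lip mouth (about 420,510), and nothing is touching. I'll slide the tongue in and watch the force.

>>> apply_moves(
  motion=[
    [-1.5,0,1,0],
    [-3,0,2,0],
    [-4.5,0,2.8,0],
    [-6,0,2.8,0],
    [-7.5,0,2.8,0],
    [-9,0,2.8,0],
    [-9,0,2.8,0],
    [-9,0,2.8,0],
  ],
)

```text
t: 21.95
tool_pos: [0.6102, 0.0516, 0.0577]
tool_rot: [0.695, 0.719, 0.0, 0.0]
wrist_force: [0.5, 0.1, -3.4]
opening: 0.675
gripper_force: 50.0
```

```bash
python3 rel.py
```

```text
base xy mm 7.621987795957419 -0.14593206386744562 z 0.05769548085047119 yaw err 6.701193198734717e-05 f [ 0.4925  0.0882 -3.3837] [-0.0367  0.0311  0.0187] j [0.0655 0.5088 1.6851 0.0002 0.9476 0.0325] 21.95
```

>>> apply_moves(
  motion=[
    [-1,0,0.5,0],
    [-2,0,1,0],
    [-3,0,1.5,0],
    [-3.5,0,2,0],
    [-3.5,0,2,0],
    [-3.5,0,2,0],
    [-3.5,0,2,0],
    [-3.5,0,2,0],
  ],
)

```text
t: 22.75
tool_pos: [0.6103, 0.0482, 0.0557]
tool_rot: [0.695, 0.719, 0.0, 0.0]
wrist_force: [-0.9, 0.1, -2.7]
opening: 0.671
gripper_force: 50.0
```

```bash
python3 rel.py
```

```text
base xy mm 11.040213348273799 -0.14569978366967418 z 0.05569422472315537 yaw err 0.00023667698633576123 f [-0.8705  0.0696 -2.6649] [-0.1553  0.0247 -0.0005] j [0.0599 0.5107 1.6875 0.0001 0.9432 0.0268] 22.75
```

>>> apply_moves(
  motion=[
    [0,0,0,0],
    [1.6,0,2.1,0],
    [3.2,0,4.3,0],
    [4.8,0,6.4,0],
    [6.2,0,8.6,0],
    [7.5,0,10.8,0],
    [8.8,0,13,0],
    [8.8,0,13,0],
  ],
  newtons=8,
)

```text
t: 23.55
tool_pos: [0.6098, 0.0571, 0.0422]
tool_rot: [0.695, 0.719, -0.0, -0.0]
wrist_force: [-0.3, 0.8, -3.1]
opening: 0.68
gripper_force: 8.0
```

```bash
python3 rel.py
```

```text
base xy mm 2.1316649364813984 -0.35431591970158677 z 0.04222601488654473 yaw err 0.0005002518102580275 f [-0.289   0.7784 -3.0778] [-0.0156  0.1034 -0.0079] j [0.0745 0.5263 1.6999 0.     0.9159 0.0412] 23.55
```

```bash
cat > ringfit.py <<'E'
from h import *
from scipy.optimize import least_squares
d=imaging.snapshot('wrist');M=np.array(d['mount']);w=(d['frame'],d['camera_matrix'],M[:3,3],M[:3,:3])
h=cv2.cvtColor(d['frame'],cv2.COLOR_RGB2HSV);m=cv2.inRange(h,(98,110,40),(128,255,255));m[250:]=0
cs=sorted([c for c in cv2.findContours(m,0,2)[0] if cv2.contourArea(c)>600],key=cv2.contourArea)[-2:]
E=sorted([cv2.fitEllipse(cv2.convexHull(c)) for c in cs]);print(E)
G=np.array([e[0] for e in E])
P=np.array([[-.034,-.029,.011],[-.034,.029,.011]])-[0,0,.0284]
def pts(a,sx,dz):
    c,n=np.cos(a),np.sin(a);X=P[:,0]*c+P[:,2]*n; Z=-P[:,0]*n+P[:,2]*c
    return proj(w,np.c_[-X+sx,P[:,1],-Z-.007+dz])
for dz in(0,.003,.006):
  g=least_squares(lambda b:(pts(b[0],b[1],dz)-G).ravel(),[.2,0]);print(dz,np.degrees(g.x[0]),g.x[1],g.fun)
E
python3 ringfit.py
```

```text
[((219.13467407226562, 188.23153686523438), (67.00843811035156, 71.09681701660156), 111.5957260131836), ((331.6871032714844, 188.80589294433594), (67.16875457763672, 71.5614013671875), 64.81004333496094)]
0 -9.196524216354108 0.0031538072594967884 [-2.966   0.3784 -3.2392 -0.3688]
0.003 -3.7916189411177705 0.0011609263365189215 [-2.966   0.3784 -3.2392 -0.3688]
0.006 1.3231385326722116 -0.0004568397971159268 [-2.966   0.3784 -3.2392 -0.3688]
```

>>> apply_moves(
  motion=[
    [1,0,2,0],
    [2,0,4,0],
    [3,0,6,0],
    [3,0,7.5,0],
    [3,0,9,0],
    [3,0,9,0],
    [3,0,9,0],
    [3,0,9,0],
  ],
)

```text
t: 24.4
tool_pos: [0.6099, 0.06, 0.0352]
tool_rot: [0.695, 0.719, 0.0, 0.0]
wrist_force: [-3.3, 0.6, 6.2]
opening: 0.676
gripper_force: 8.0
```

```bash
python3 rel.py; python3 ringfit.py
```

```text
base xy mm -0.8531352189578914 -0.1639054253899852 z 0.03523480759017294 yaw err 0.00012371112773681275 f [-3.3248  0.5737  6.1598] [-0.0805  0.696   0.0273] j [0.0792 0.5343 1.7066 0.0004 0.9001 0.0461] 24.4
[((219.7251739501953, 190.58163452148438), (67.7320327758789, 69.67355346679688), 121.31055450439453), ((330.4697265625, 191.08250427246094), (67.56022644042969, 70.03931427001953), 62.5078239440918)]
0 -14.341124996184954 0.003464429354451261 [-2.6251  0.3398 -2.8669 -0.3313]
0.003 -8.583068015844454 0.0010726569317554102 [-2.6251  0.3398 -2.8669 -0.3313]
0.006 -3.2149360805236826 -0.0008756228552691497 [-2.6251  0.3398 -2.8669 -0.3313]
```

The readings show it flat: ring separation is 110.7 px, the same as at the start, and contact is at the predicted height. I'll release, rise and check with the top and scene cameras.

>>> apply_moves(
  motion=[
    [0,0,0,0],
    [0,0,0,0],
    [0,0,0,0],
    [0,0,-5,0],
    [0,0,-25,0],
    [0,0,-60,0],
    [0,0,-105,0],
    [0,0,-130,0],
  ],
  fingers=0,
)

```text
t: 25.25
tool_pos: [0.6114, 0.06, 0.1676]
tool_rot: [0.695, 0.719, 0.002, 0.002]
wrist_force: [1.3, 0.3, 0.0]
opening: 1.003
gripper_force: 0.0
```

>>> apply_moves(
  motion=[
    [40,0,0,-0.14],
    [80,0,0,-0.28],
    [105,0,0,-0.42],
    [105,0,0,-0.56],
    [105,0,0,-0.7],
    [105,0,0,-0.84],
    [105,0,0,-0.98],
    [105,0,0,-1.12],
  ],
  fingers=0.45,
)

```text
t: 26.05
tool_pos: [0.6064, 0.1649, 0.1638]
tool_rot: [0.204, 0.979, 0.0, 0.0]
wrist_force: [-0.1, 0.3, 0.2]
opening: 0.55
gripper_force: 0.0
```

```bash
python3 rel.py
python3 - <<'E'
from h import *
seat=np.array([.6101,.0592,0]);a=-1.538;ex=np.array([np.cos(a),np.sin(a),0]);ey=np.array([-ex[1],ex[0],0])
for n in('scene','wrist'):
    c=cam(n);b,_=blobs(c,(100,130,60),(125,255,255),30,(230,130,380,250) if n=='scene' else None)
    for q,st in b:
        X=onplane(c,q,.025)[0];print(n,q,st,((X-seat)@ex*1e3,(X-seat)@ey*1e3))
    for q,st in blobs(c,(22,130,110),(35,255,255),20,(240,130,320,200) if n=='scene' else None)[0]: print('Y',n,q,st,onplane(c,q,.095))
E
```

```text
base xy mm -105.76245660899296 -0.23165138423949302 z 0.16384703089076308 yaw err 1.1260945319299906 f [-0.117   0.3497  0.2246] [ 0.0336 -0.0053  0.0119] j [ 0.2472  0.4361  1.5124  0.0001  1.193  -0.9117] 26.05
scene [331.6842 145.2632] [324 139  16  14  38] (np.float64(-109.56732169644262), np.float64(198.3569131470508))
scene [367.2188 172.9688] [359 167  16  14  32] (np.float64(25.8974966616922), np.float64(193.6057215373272))
scene [305.3404 192.1702] [300 188  12  10  94] (np.float64(-31.895109389509514), np.float64(27.263038880705892))
scene [288.3711 203.2887] [283 199  12  10  97] (np.float64(-32.94047274407778), np.float64(-28.253056437846627))
scene [323.8723 208.1064] [318 203  13  10  94] (np.float64(34.86982804280052), np.float64(26.845745002699367))
scene [307.     220.1261] [301 215  13  11 111] (np.float64(34.474358393564046), np.float64(-28.505731985095448))
Y scene [276.4   160.744] [268 155  17  12 125] [[0.6064 0.1687 0.095 ]]
wrist [186.7441 200.7584] [ 167  182   40   39 1188] (np.float64(-34.859006588572306), np.float64(-27.04822053368581))
wrist [119.7042 231.9407] [ 100  214   40   37 1129] (np.float64(32.76588169162168), np.float64(-27.476602763833892))
wrist [228.6929 254.9176] [224 239  12  33 267] (np.float64(-44.52552712158532), np.float64(33.46914736632474))
Y wrist [279.1152 217.3383] [ 255  187   50   61 1892] [[0.6074 0.1684 0.095 ]]
```

The plate is seated. The ring centres put its origin within 1 mm of the seat, with equal spacing front and rear, and the knob is still parked. Now I'll unpark it.

>>> apply_moves(
  motion=[
    [1,3.6,0,-0.13],
    [1,3.6,10,-0.25],
    [1,3.6,30,-0.25],
    [1,3.6,50,-0.25],
    [1,3.6,66,-0.25],
    [1,3.6,73,-0.25],
    [1,3.6,73,-0.25],
    [1,3.6,73,-0.25],
  ],
)

```text
t: 26.95
tool_pos: [0.6075, 0.1687, 0.0914]
tool_rot: [0.084, 0.996, 0.0, 0.001]
wrist_force: [-0.1, -0.1, -0.1]
opening: 0.55
gripper_force: 0.0
```

>>> apply_moves(
  motion=[
    [0,0,0,0],
    [0,0,0,0],
    [0,0,0,0],
    [0,0,0,0],
    [0,0,0,0],
    [0,0,0,0],
    [0,0,0,0],
    [0,0,0,0],
  ],
  fingers=1,
  newtons=35,
)

```text
t: 27.75
tool_pos: [0.6077, 0.1687, 0.0914]
tool_rot: [0.084, 0.996, 0.0, 0.001]
wrist_force: [0.2, -0.8, 6.1]
opening: 0.319
gripper_force: 34.1
```

```bash
python3 rel.py
```

```text
base xy mm -109.53607612027511 1.1747987651444658 z 0.09144164311636847 yaw err 1.3702202414271343 f [ 0.2089 -0.7634  6.0922] [ 0.1758 -0.3012  0.0821] j [ 0.2525  0.4987  1.6031  0.0001  1.0377 -1.1505] 27.75
```

>>> apply_moves(
  motion=[
    [0,0.8,-1.2,0],
    [0,1.6,-2.4,0],
    [0,2.4,-3.6,0],
    [0,2.5,-3.8,0.1],
    [0,2.5,-3.8,0.2],
    [0,2.5,-3.8,0.3],
    [0,2.5,-3.8,0.4],
    [0,2.5,-3.8,0.5],
  ],
)

```text
t: 28.55
tool_pos: [0.6078, 0.1715, 0.0943]
tool_rot: [0.329, 0.944, 0.0, 0.0]
wrist_force: [1.9, 3.7, 3.2]
opening: 0.312
gripper_force: 35.5
```

>>> apply_moves(
  motion=[
    [0,0,0,0.1],
    [0,0,0,0.2],
    [0,0,0,0.3],
    [0,0,0,0.4],
    [0,0,0,0.5],
    [0,0,0,0.6],
    [0,0,0,0.7],
    [0,0,0,0.8],
  ],
)

```text
t: 29.35
tool_pos: [0.6063, 0.1705, 0.0926]
tool_rot: [0.671, 0.742, -0.002, -0.0]
wrist_force: [2.6, -1.8, -8.6]
opening: 0.273
gripper_force: 34.2
```

```bash
python3 rel.py
```

```text
base xy mm -111.35928141988823 -0.18218765704807788 z 0.09262238658076706 yaw err 0.06703332417353319 f [ 2.5898 -1.7906 -8.6194] [-0.3663 -0.9662  0.1929] j [ 0.2565  0.4989  1.5993 -0.0013  1.0467  0.1573] 29.35
```

>>> apply_moves(
  motion=[
    [0,0,0,0.07],
    [0,0,0,0.08],
    [-1.5,0,2,0.08],
    [-3,0,4.3,0.08],
    [-4.5,0,6.4,0.07],
    [-6,0,8.6,0.07],
    [-8,0,11.4,0.07],
    [-8,0,11.4,0.07],
  ],
)

```text
t: 30.15
tool_pos: [0.6076, 0.1684, 0.0894]
tool_rot: [0.696, 0.718, 0.004, -0.003]
wrist_force: [-9.1, 11.5, 24.8]
opening: 0.275
gripper_force: 35.4
```

```bash
python3 rel.py
```

```text
base xy mm -109.20307760050727 1.091797194089608 z 0.08943346423963092 yaw err -0.0022210279305036502 f [-9.1388 11.4938 24.8075] [ 1.8572  1.7976 -0.0883] j [0.2469 0.4992 1.6082 0.0114 1.0298 0.2104] 30.15
```

>>> apply_moves(
  motion=[
    [4,0,-6,0],
    [6,0,-9,0],
    [6,0,-9,0],
    [6,0,-9,0],
    [6,0,-9,0.0],
    [6,0,-9,0],
    [6,0,-9,0],
    [6,0,-9,0],
  ],
)

```text
t: 30.95
tool_pos: [0.6071, 0.169, 0.0914]
tool_rot: [0.695, 0.719, -0.001, -0.001]
wrist_force: [-3.1, 1.6, -10.5]
opening: 0.273
gripper_force: 34.6
```

>>> apply_moves(
  motion=[
    [0,0,0,0],
    [0,0,0,0],
    [0,0,-10,0],
    [0,0,-30,0],
    [0,0,-50,0],
    [0,0,-65,0],
    [0,0,-65,0],
    [0,0,-65,0],
  ],
  fingers=0.4,
)

```text
t: 31.75
tool_pos: [0.6086, 0.1691, 0.1583]
tool_rot: [0.695, 0.719, 0.001, 0.001]
wrist_force: [-0.3, -0.8, 0.2]
opening: 0.6
gripper_force: 0.0
```

```bash
python3 rel.py
cat > knob.py <<'E'
from h import *
# flats' direction: yellow outline in wrist image, corner rays onto the knob plane (normal n)
w=cam('wrist');b,l=blobs(w,(22,120,70),(36,255,255),300)
for q,st in b:print('wrist',q,st,onplane(w,q,.09))
m=(l>0).astype(np.uint8)
c=max(cv2.findContours(m,0,2)[0],key=cv2.contourArea);r=cv2.minAreaRect(c);print('rect',r)
# grey index dot on the face
x,y,ww,hh=cv2.boundingRect(c);hsv=cv2.cvtColor(w[0],cv2.COLOR_RGB2HSV)
k=np.zeros(m.shape,np.uint8);cv2.fillConvexPoly(k,cv2.convexHull(c),1)
g=(cv2.erode(k,np.ones((7,7)))>0)&(hsv[:,:,1]<90);v,u=np.nonzero(g);print('dot',u.mean(),v.mean(),len(u))
s=cam('scene')
for q,st in blobs(s,(22,130,110),(35,255,255),20,(240,130,320,200))[0]:print('scene',q,st)
for pull in(0,.004,.008,.013,.016):print(pull,proj(s,[.6066,.1612+.574*pull,.0841+.819*pull]))
small=w[0][y-8:y+hh+8:3,x-8:x+ww+8:3]
hs=cv2.cvtColor(small,cv2.COLOR_RGB2HSV)
for row in hs:print(''.join('#' if 20<p[0]<37 and p[1]>120 else ('o' if p[1]<60 and p[2]>110 else '.') for p in row))
E
python3 knob.py
```

```text
base xy mm -109.85533671690449 2.069755264445896 z 0.1582633284927386 yaw err 0.0001822961516645405 f [-0.3072 -0.8431  0.2198] [-0.0938  0.056  -0.021 ] j [ 0.2528  0.4437  1.5145 -0.0001  1.1807  0.2199] 31.75
wrist [271.4872 228.2812] [ 252  200   40   56 1796] [[0.6079 0.1634 0.09  ]]
rect ((271.63458251953125, 227.80828857421875), (55.06686782836914, 38.2625732421875), 88.21009063720703)
dot 271.3723404255319 223.94148936170214 188
scene [278.4128 165.5963] [271 161  16  10 109]
0 [[278.4572 165.579 ]]
0.004 [[277.8463 164.108 ]]
0.008 [[277.2335 162.6322]]
0.013 [[276.4646 160.7808]]
0.016 [[276.0018 159.6663]]
...................
.ooo.o.............
oooooo.............
ooooo.########.....
ooo.###########....
ooo#############...
ooo#############...
ooo#############...
.oo######.######...
.oo####.ooo.####...
.oo####ooooo####...
.oo####ooooo####...
...####.oooo####...
...#####.o.#####...
...#############...
..o#############...
...#############o..
...#############...
ooo.############ooo
oooo############ooo
oooo.##########.ooo
ooooo########.ooooo
ooooooooooooooooooo
..oooooooooooooooo.
```

The knob has snapped home: its scene pixel is (278.4,165.6), the same as at the start. I'll do one last numeric check of the plate and the badges before handing in.

Run:
```python
from h import *
seat=np.array([.6101,.0592,0]);a=-1.538;ex=np.array([np.cos(a),np.sin(a),0]);ey=np.array([-ex[1],ex[0],0])
c=cam('scene')
for q,st in blobs(c,(100,130,60),(125,255,255),80,(270,170,340,235))[0]:
    X=onplane(c,q,.025)[0];print(q,((X-seat)@ex*1e3,(X-seat)@ey*1e3))
f=cv2.cvtColor(cv2.imread('pics/scene0.png'),cv2.COLOR_BGR2RGB)
for n,k in(('now',c[0]),('start',f)):
    print(n,[(q.round(1),st[4]) for q,st in blobs((k,),(0,150,90),(8,255,255),40,(180,140,400,260))[0]],[(q.round(1),st[4]) for q,st in blobs((k,),(0,0,225),(40,40,255),60,(210,200,245,235))[0]])
```

```text
[305.3404 192.1702] (np.float64(-31.895109389509514), np.float64(27.263038880705892))
[288.3265 203.3265] (np.float64(-32.922721913569525), np.float64(-28.413443217984018))
[323.8723 208.1064] (np.float64(34.86982804280052), np.float64(26.845745002699367))
[307.0536 220.1071] (np.float64(34.51681023805709), np.float64(-28.372332252597722))
now [(array([329.8, 189.5]), np.int32(814)), (array([199.8, 233.9]), np.int32(219))] [(array([227.4, 216.3]), np.int32(308))]
start [(array([329.3, 189.2]), np.int32(790)), (array([200.1, 234.2]), np.int32(212))] [(array([227.4, 216.3]), np.int32(300))]
```

The plate is flat and hasn't moved, and the badges are where they were at the start. Handing in.

```bash
python3 -c "
from cell import ctrl
print(ctrl.job_done())"
```

```text
the job is handed in; nothing more can be done
None
```

I handed the job in at about 32 s, with no verdict shown: the plate lies flat on the seat, hooked under the lip; the knob is back home with the pin out; the badges are unmoved, and I did not re-measure the screwdriver.

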